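# Lengthen the shaft stand by one hole and lay the gear shaft in it

## Task

Pinch the snap button of the telescoping V-rest stand flush and slide its sleeve outward, away from the foot, by one hole, until the button snaps out fully in the next hole; do not jam the tube hard against the button. Then lift the gear shaft from its wooden cradle and lay it, without dropping it, in the two V rests so that a bare journal lies in each, let go, and leave the other parts on the bench where they are.

Things in the scene. Friction and masses are not known exactly. Their poses are not given: they have to be found in the camera images.
- stand: Telescoping shaft stand, fixed to the bench. Origin on the bench; y runs level along the tube, from the foot outward, z up. Grey foot 100 x 100 x 12 mm centred at y = -105 mm, with a post 34 x 36 mm under a V rest. A square inner tube runs level from the post toward +y, its axis at x = 0, z = 55 mm; the sleeve slides on it. The snap button is at y = -6 mm on the +x side, fixed along y.
- sleeve: Aluminium sleeve, 30 x 30 mm, 155 mm long, sliding along the stand's y (about 3 N friction). Origin on the tube axis below its V rest; it reaches from 145 mm inward (-y) to 10 mm outward. Starts locked with its origin at y = 59 mm of the stand. Two 16 mm holes on its +x side: the outer one holds the button at first; the next, in a hand-set strip, is 36 to 56 mm nearer the foot.
- button: Steel spring snap button, 14 mm across, conical nose 4 mm high, end face 6 mm. Origin at the centre of its end face; moves only along the stand's x. Fully out, the face is at x = 20.5 mm in the stand's frame, 5.5 mm proud of the sleeve's side (wall 2 mm). Spring 5 N out, 7 N flush, 8 N under the wall. A side load over 28 N from the sleeve damages it.
- button_seat (a point): Fixed point on the sleeve's side face (x = 15, y = -6, z = 55 mm of the stand) where the button comes out. Pinched across the sleeve here (30 mm when flush), 10 to 18 N along the tube slips the nose under the hole's edge; the button then stays in, adding about 1 N drag, until a hole comes. There it snaps out and blocks the sleeve: to be felt. Slide slowly (15 to 20 mm/s) or it may skip.
- v_fixed (a point): Seat axis of the V rest on the stand's foot: where the centre line of a journal lies when seated, 102 mm above the bench. The V is 10 mm thick along the stand's y, its cheeks at 45 degrees end 3 mm above this axis, 15 mm to each side.
- v_slide (a point): The same point of the V rest on the sleeve, 102 mm above the bench; moves with the sleeve. It is 164 mm from v_fixed at the start and 199 to 221 mm when the sleeve is one hole out.
- shaft: Steel gear shaft, 256 mm long, 0.6 kg, level. Origin on its centre line at mid-length, its y axis along it. Body 28 mm in diameter from -88 to +88 mm along y, with gears 36 mm (at y = -70) and 44 mm (at y = +70) in diameter, 16 mm wide; bare journals 18 mm in diameter from 88 to 122 mm on both sides (centres at +-105 mm), end collars 24 mm in diameter, 6 mm. Clear to grip within 30 mm of its middle. Either way round fits the stand.
- cradle: Fixed wooden cradle in which the shaft starts, along the cradle's y; base 60 x 130 x 12 mm, two saddles at y = +-45 mm, the shaft's centre line 55 mm above the bench. Origin under its middle on the bench.
- plate_a: Bystander: flat steel clutch ring, 120 mm across, 6 mm thick.
- plate_b: Bystander: flat dark clutch ring, 104 mm across, 6 mm thick.
- race: Bystander: small bearing ring, 48 mm across, 10 mm high, beside the stand on the button's side.
- drum: Bystander: stepped aluminium clutch drum, 110 mm across, 85 mm high.
- wrench: Bystander: wrench, 180 mm, lying.
- driver: Bystander: screwdriver, 200 mm, lying.
- jar: Bystander: plastic jar with a steel lid, 64 mm across, 85 mm high.
There are look-alikes about, which are no part of the job. What is shaped like the stand but yellow is not meant.

How it is judged:
By the outcome, as a careful person would: the job done as asked, in the order asked, and still so for the second after the job is handed in, with the robot touching nothing.
It also fails if it takes over 54 s, if anything falls off the work surface, if the arm or the gripper's body presses on something with over 40 N, if the wrist force passes 120 N, or if a joint passes its speed limit or range.

## Robot

A 6-joint arm with a two-finger parallel gripper is mounted at the origin on the work surface. World frame = base frame: x ahead of the robot, y to its left, z up, the work surface at z = 0. Lengths are in m, angles in rad, forces in N, time in s.
With the tool pointing down it reaches from about 0.3 to 0.775 m from the base axis. Payload 14.6 kg.
Tool frame: the origin (TCP) lies on the centre line of the jaws, within the pads' length; the fingertips stand 19 mm ahead of it and the grasp point (between the pads) is the TCP; z points along the fingers, x is the direction in which the jaws open and shut, and the axes are right-handed (so a half turn about z gives the same grasp; the last joint's range is limited). The gripper opens to 94 mm and grips with 3 to 60 N. Pads are 16 mm wide; open, the fingers measure 119 mm over their backs; the gripper's body (75 mm by 177 mm) begins 78 mm behind the grasp point.
Start: joints at [1.183, 0.3, 1.521, -0, 1.321, -0.067], TCP at [0.173, 0.522, 0.224] pointing down, gripper open.
Joint ranges: [-3.03, 3.03], [-0.79, 2.21], [0.23, 2.52], [-1.04, 4.18], [0, 3.07], [-2.55, 2.55]. Speed limits (rad/s): [2.22, 2.22, 2.57, 3.14, 3.14, 3.14].

## Interface

Orientations are given as [roll, pitch, yaw] about the fixed x, y, z axes, in that order (R = Rz(yaw) Ry(pitch) Rx(roll)).
In Python, from station import ctrl, imaging gives the robot as it stands.
- The arm moves only by the shell command python3 -m handwheel 'ROWS' [OPENING] [FORCE]. ROWS is JSON, a list that holds one entry, the list of rows, each a list of 4 numbers: the shift along the tool's x, y, z in m, then the turn about the tool's z in rad. A call has 1 to 10 rows; each row shifts and turns the pose as measured when the row begins, along the tool's axes as they then stand; what a row does not reach is not made up. A row lasts 1/10 s, in which the tool goes at most 50 mm and 8.59 degrees, less where a joint would pass 70% of its speed; a pose out of reach is approached as far as the arm can. A call is refused whole if a number of a shift passes 0.05 or a number of a turn 0.15, either way. A call with a gripper value outside its range is refused whole. OPENING is the finger opening in m, from 0 to 0.094, set as the call begins (- or left out, the last holds). The fingers move at their own pace and stop on an object; FORCE is the grip in N (left out, the last holds). Time passes only in rows, so rows that do not move let the fingers close. It gives the time, the measured TCP pose, the force and the opening at its end, in the units of the state.
- ctrl.get_obs(): the state, without advancing time (a new reading comes with each control period).
- imaging.camera(name): name is "scene" or "top" or "wrist"; returns the picture (400x640x3 uint8, red, green, blue); there is no depth.
- imaging.camera_model(name): a dict with "camera_matrix" (3x3 intrinsics, pixels), "k1" (the pictures are not rectified: a ray, as slopes to the right and down, at radius r is drawn at 1 + k1 r^2 times it, then the intrinsics apply), "position" and "attitude" of the camera in the world. Camera axes: x right, y up, looking along -z (the intrinsics and any distortion apply to the point x, -y, -z); pixel columns grow to the right and rows downward; lengths in m; the calibration is good to about 2 mm. A picture is of the moment at which its call begins: read the wrist's pose just before it. camera_model takes no time and is no camera call; for the wrist camera it gives the pose at the moment of the call.
- ctrl.hand_in(): hands the job in, once; it reports no verdict.
The state is a dict: "time_s": time; "qpos": joint angles; "joint_vel": joint speeds; "tau": joint torques, N m; "ee_pos": TCP position; "eef_rot": TCP orientation; "force": force on the tool from outside, world axes, zero at the start; "moment": the same for the moment, N m; "grip_width": finger opening in m.
Only numpy, scipy, OpenCV 4.12 (cv2) and the standard library are available. Lean on these libraries where they do the work, as an engineer would, in place of code of your own. Each camera call takes 0.05 s, during which the arm holds its last target. There are 200 camera calls.

## Working session

There is one attempt and no reset: what is moved stays moved. The work goes in short steps, Python scripts to look and compute and a shell command to move; the robot and the scene stay as the last step left them, time stands still between calls to the robot, and variables do not carry over. Pictures are saved under pics/ and viewed, about 8 in all and at most 12, crops included, and the job is handed in when it is done.

```bash
ls; mkdir -p pics; python3 - <<'E'
from station import ctrl, imaging
import cv2
print(ctrl.get_obs())
for n in ("scene","top"):
    m=imaging.camera_model(n); print(n,m)
    cv2.imwrite(f"pics/{n}0.png",imaging.camera(n)[:,:,::-1])
print(imaging.camera_model("wrist"))
E
```

```text
pics
{'time_s': 0.0, 'qpos': array([ 1.18341080e+00,  3.00436978e-01,  1.52158709e+00,  1.80869171e-05,
        1.32070394e+00, -6.66178831e-02]), 'joint_vel': array([-0.00086501, -0.00089076, -0.00028199, -0.00100209,  0.0013542 ,
       -0.00062968]), 'tau': array([ 8.45510949e-04, -5.31803906e+01, -3.52753866e+01,  7.08937598e-02,
        2.42470315e-02, -5.97136454e-05]), 'ee_pos': array([0.17332772, 0.5217171 , 0.2239025 ]), 'eef_rot': array([-3.14149959e+00,  1.13166593e-03,  1.25002425e+00]), 'force': array([ 0.16190438, -0.10696853,  0.46559802]), 'moment': array([-0.00522998, -0.03781403,  0.00248542]), 'grip_width': 0.09389719757152425}
scene {'camera_matrix': array([[374.21824108,   0.        , 325.7968476 ],
       [  0.        , 374.21824108, 206.57116111],
       [  0.        ,   0.        ,   1.        ]]), 'k1': 0.024497014854084374, 'position': array([ 1.03346819, -0.38345188,  0.73472779]), 'attitude': array([0.82260518, 0.01536566, 0.99098138])}
top {'camera_matrix': array([[496.92005939,   0.        , 320.188733  ],
       [  0.        , 496.92005939, 207.15814517],
       [  0.        ,   0.        ,   1.        ]]), 'k1': -0.011108631403785556, 'position': array([ 0.23678381, -0.02036577,  1.50267486]), 'attitude': array([ 0.16333397,  0.0090959 , -1.57684587])}
{'camera_matrix': array([[341.01247929,   0.        , 321.86529104],
       [  0.        , 341.01247929, 197.36791826],
       [  0.        ,   0.        ,   1.        ]]), 'k1': -0.06813321190334924, 'position': array([0.10096275, 0.54627544, 0.38419788]), 'attitude': array([-2.64327282e-01,  1.04315810e-03,  1.25021112e+00])}
```

View pics/top0.png

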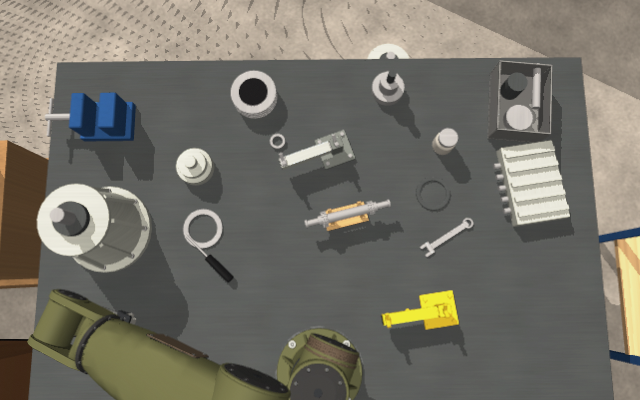

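View pics/scene0.png

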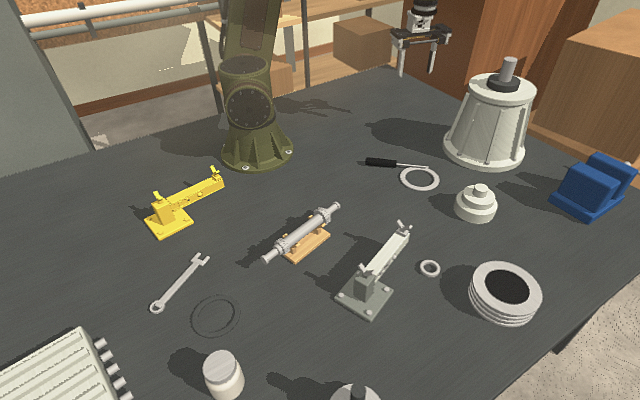

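The top view shows the grey stand (foot about (340,148), sleeve tip about (282,160)) and the race at (278,142), on its +x world side. The shaft lies in its cradle at about (347,214), and the yellow decoy is at (425,310). The scene view shows the stand at (365,290)–(403,228) and the shaft from (265,257) to (337,206). Next, enlarged crops.

```bash
cat > h.py <<'E'
import numpy as np, cv2, json
from scipy.spatial.transform import Rotation as R
from scipy.optimize import least_squares
from station import ctrl, imaging
def proj(m,P):
    P=np.atleast_2d(P); c=(P-m["position"])@R.from_euler("xyz",m["attitude"]).as_matrix()
    s=np.c_[c[:,0],-c[:,1]]/-c[:,2:]
    s=s*(1+m["k1"]*(s**2).sum(1,keepdims=True))
    K=m["camera_matrix"]; return s*[K[0,0],K[1,1]]+[K[0,2],K[1,2]]
def ray(m,uv):
    K=m["camera_matrix"]; d=(np.array(uv,float)-[K[0,2],K[1,2]])/[K[0,0],K[1,1]]
    s=d.copy()
    for _ in range(20): s=d/(1+m["k1"]*(s@s))
    v=R.from_euler("xyz",m["attitude"]).apply([s[0],-s[1],-1]); return np.array(m["position"]),v
def onz(m,uv,z):
    p,v=ray(m,uv); return p+v*(z-p[2])/v[2]
def tri(obs):
    f=lambda X:np.concatenate([(proj(m,X)[0]-uv) for m,uv in obs])
    r=least_squares(f,[.5,0,.1]); return r.x,np.abs(r.fun).max()
def crop(src,x,y,w,h,k,out):
    im=cv2.imread(src)[y:y+h,x:x+w]
    cv2.imwrite(out,cv2.resize(im,None,fx=k,fy=k,interpolation=cv2.INTER_CUBIC))
E
python3 - <<'E'
import cv2,numpy as np
from h import *
crop("pics/top0.png",265,120,135,120,5.8,"a.png"); crop("pics/scene0.png",255,190,170,140,4.6,"b.png")
crop("pics/top0.png",265,120,135,100,5.9,"pics/ct.png")
crop("pics/scene0.png",255,190,170,130,4.6,"pics/cs.png")
E
rm a.png b.png
```

```text
(no output)
```

View pics/ct.png

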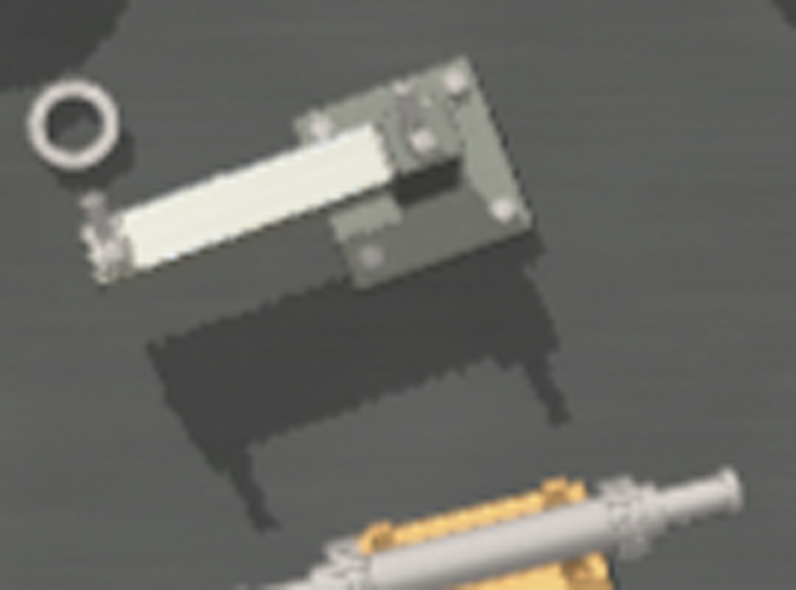

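View pics/cs.png

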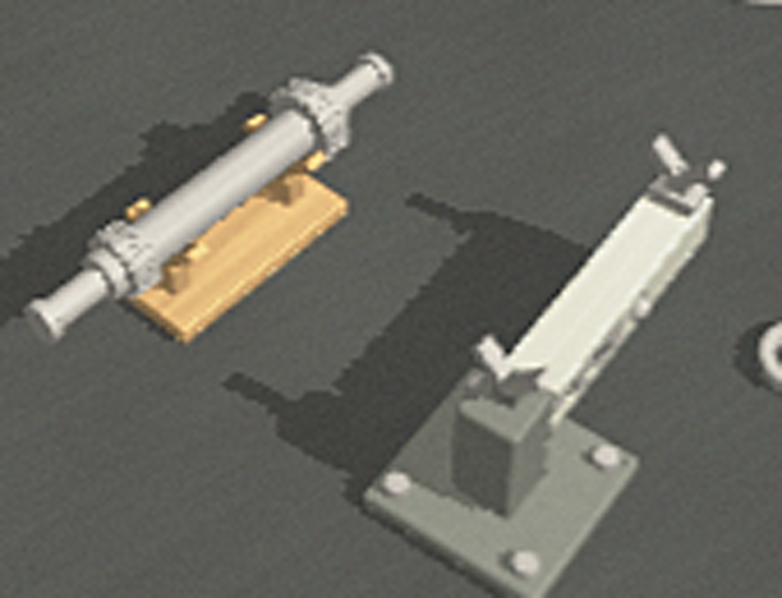

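The top crop shows the foot corners at crop pixels (463,58), (532,228), (365,288), (295,122), and the sleeve's inner end at (375,122)/(395,178). The scene crop shows foot corners at (365,497), (638,458), (545,597) and the button at (645,300). The shaft ends are at (40,315) and (380,68).

```bash
python3 - <<'E'
from h import *
T=imaging.camera_model("top");S=imaging.camera_model("scene")
t=lambda u,v:np.array([u/5.9+265,v/5.9+120]); s=lambda u,v:np.array([u/4.6+255,v/4.6+190])
pts=[(T,(50,-155,12),t(463,58)),(T,(-50,-155,12),t(532,228)),(T,(-50,-55,12),t(365,288)),(T,(50,-55,12),t(295,122)),
(T,(15,-86,70),t(375,122)),(T,(-15,-86,70),t(395,178)),(S,(-50,-155,12),s(365,497)),(S,(50,-55,12),s(638,458)),(S,(50,-155,12),s(545,597)),(S,(20.5,-6,55),s(645,300))]
def w(q,p): c,n=np.cos(q[2]),np.sin(q[2]);return np.array([q[0]+c*p[0]-n*p[1],q[1]+n*p[0]+c*p[1],p[2]+(q[3] if len(q)>3 else 0)])
f=lambda q:np.concatenate([proj(m,w(q,np.array(p)/1e3))[0]-uv for m,p,uv in pts])
r=least_squares(f,[.5,0,.2,0],x_scale=[.1,.1,.1,.01]);print("stand",r.x,r.fun.round(1))
e1=tri([(T,np.array([390.,203.])),(S,s(40,315))]);e2=tri([(T,np.array([306.,223.])),(S,s(380,68))])
print(e1,e2,(e1[0]+e2[0])/2,np.hypot(*(e1[0]-e2[0])[:2]))
d=e2[0]-e1[0];print("shaft yaw",np.arctan2(-d[0],d[1]), "stand yaw",r.x[2])
E
```

```text
stand [0.62668844 0.04379323 0.38037651 0.00178524] [-0.3 -1.5  0.5 -1.5 -1.2  0.3 -1.5 -0.6 -1.5  0.3 -1.1 -0.1 -1.5 -0.2
  0.  -1.5 -1.6  1.  -1.1  1.3]
(array([ 0.48644702, -0.21118473,  0.06095986]), np.float64(1.0074344490523117)) (array([0.42929298, 0.03521059, 0.05846846]), np.float64(0.7100518584962288)) [ 0.45787    -0.08798707  0.05971416] 0.2529372148748566
shaft yaw 0.2279298425265761 stand yaw 0.3803765106582598
```

```bash
python3 - <<'E'
from h import *
T=imaging.camera_model("top");S=imaging.camera_model("scene")
for P in [(.173,.522,.224),(.173,.522,.205),(.173,.522,.35),(0,0,0)]: print(P,proj(T,P).round(),proj(S,P).round())
print(onz(T,(110,228),0),onz(S,(482,150),0),"hub top tri",tri([(T,np.array([70.,215.])),(S,np.array([508.,62.]))]))
E
```

```text
(0.173, 0.522, 0.224) [[111. 316.]] [[415.  68.]]
(0.173, 0.522, 0.205) [[114. 315.]] [[414.  73.]]
(0.173, 0.522, 0.35) [[ 87. 319.]] [[421.  27.]]
(0, 0, 0) [[318. 371.]] [[258. 151.]]
[0.42470033 0.63576878 0.        ] [0.4266921  0.63353925 0.        ] hub top tri (array([0.4250267 , 0.60992423, 0.30188502]), np.float64(2.757107537176182))
```

```bash
python3 - <<'E'
from h import *
cv2.imwrite("pics/w0.png",imaging.camera("wrist")[:,:,::-1])
E
```

```text
(no output)
```

View pics/w0.png

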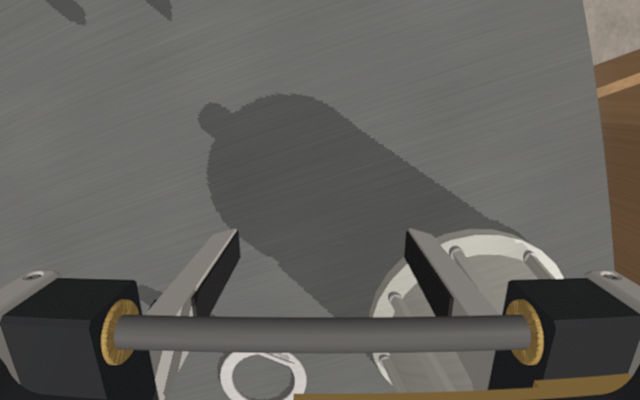

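The wrist view shows only the housing (about (470,300)) at (0.42,0.61). I'll move away from it towards a viewpoint over the stand and shaft.

```bash
python3 -m handwheel '[[[-0.032,0.032,0,0.145],[-0.027,0.036,0,0.145],[-0.021,0.039,0,0.145],[-0.015,0.042,0,0.145],[-0.009,0.044,0,0.145],[-0.003,0.045,0,0.145]]]'; python3 -m handwheel '[[[0.025,0.042,0,0],[0.025,0.042,0,0],[0.025,0.042,0,0],[0.025,0.042,0,0],[0.025,0.042,0,0],[0.02,0.03,0,0],[0,0,0,0]]]'; python3 - <<'E'
from h import *
m=imaging.camera_model("wrist");cv2.imwrite("pics/w1.png",imaging.camera("wrist")[:,:,::-1])
json.dump({k:np.array(v).tolist() for k,v in m.items()},open("w1.json","w"))
o=ctrl.get_obs();print(o["ee_pos"],o["eef_rot"],m["position"],o["joint_vel"].round(3))
E
```

```text
time_s: 0.75
ee_pos: [0.2925, 0.2743, 0.2219]
eef_rot: [3.139, 0.003, 0.357]
force: [0.8, 0.8, 1.5]
grip_width: 0.094
time_s: 1.45
ee_pos: [0.5173, 0.087, 0.2221]
eef_rot: [3.139, 0.002, 0.347]
force: [-0.4, 0.5, 1.1]
grip_width: 0.0936
[0.51605622 0.08811767 0.22199586] [3.13984634e+00 2.15166366e-03 3.47371523e-01] [0.49131685 0.15938131 0.3821481 ] [ 0.049 -0.042  0.046  0.005 -0.001  0.026]
```

View pics/w1.png

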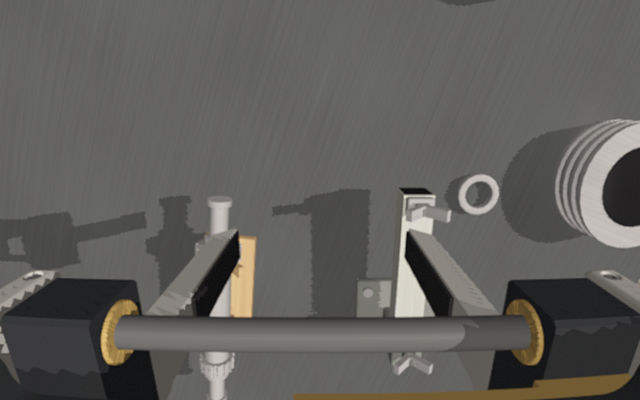

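The view shows the sleeve's outer end and V at (415,195), the shaft's outer end at (219,200) and the race at (478,193). The gripper hides the rest, so I'll move toward the foot.

```bash
python3 -m handwheel '[[[0,0.045,0,0],[0,0.045,0,0],[0,0.045,0,0],[0,0.01,0,0],[0,0,0,0]]]'; python3 - <<'E'
from h import *
m=imaging.camera_model("wrist");cv2.imwrite("pics/w2.png",imaging.camera("wrist")[:,:,::-1])
json.dump({k:np.array(v).tolist() for k,v in m.items()},open("w2.json","w"))
E
python3 -m handwheel '[[[0.045,0.01,0,0],[0.045,0.01,0,0],[0.01,0,0,0],[0,0,0,0]]]'; python3 - <<'E'
from h import *
m=imaging.camera_model("wrist");cv2.imwrite("pics/w3.png",imaging.camera("wrist")[:,:,::-1])
json.dump({k:np.array(v).tolist() for k,v in m.items()},open("w3.json","w"))
o=ctrl.get_obs();print(o["ee_pos"],o["eef_rot"],m["position"],o["joint_vel"].round(3))
a=cv2.imread("pics/w2.png")[0:300,120:520];b=cv2.imread("pics/w3.png")[0:300,0:440]
cv2.imwrite("pics/w2c.png",cv2.resize(a,None,fx=2,fy=2,interpolation=cv2.INTER_CUBIC))
cv2.imwrite("pics/w3c.png",cv2.resize(b,None,fx=1.8,fy=1.8,interpolation=cv2.INTER_CUBIC))
E
```

```text
time_s: 2.0
ee_pos: [0.5645, -0.048, 0.2218]
eef_rot: [3.142, 0.004, 0.353]
force: [-0.3, 0.3, -0.5]
grip_width: 0.0937
time_s: 2.45
ee_pos: [0.6644, -0.0226, 0.2203]
eef_rot: [-3.139, 0.007, 0.36]
force: [-0.3, -0.5, 0.9]
grip_width: 0.094
[ 0.66380039 -0.02276862  0.22032302] [-3.13879985  0.00761791  0.35965811] [0.63860673 0.04898567 0.38077504] [-0.02  -0.032  0.036 -0.001 -0.004 -0.011]
```

View pics/w2c.png

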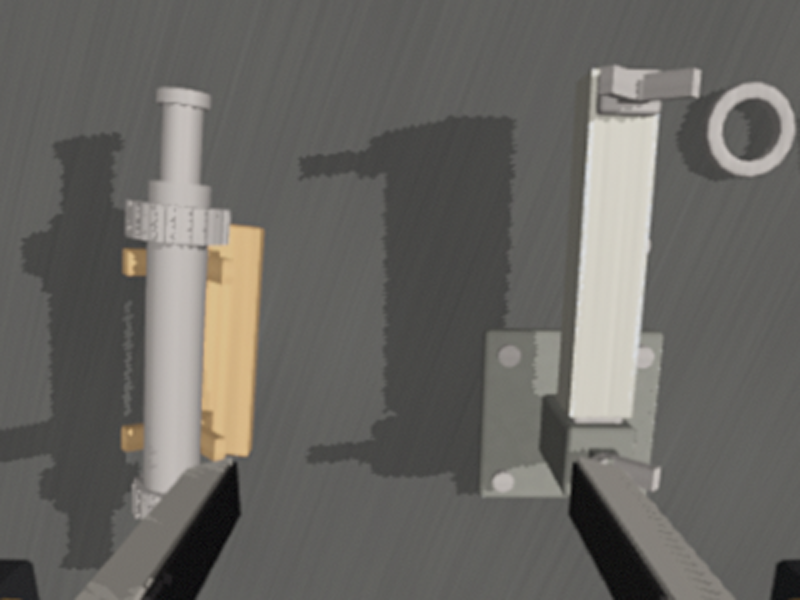

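View pics/w3c.png

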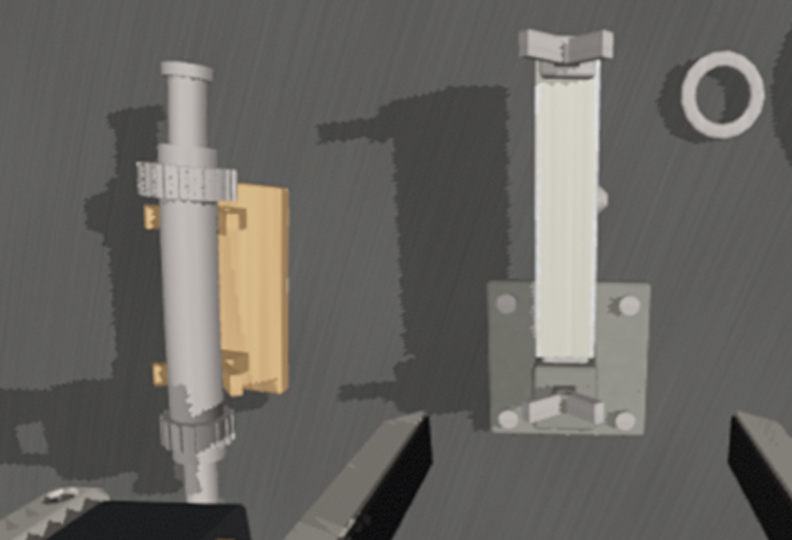

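w2c: foot corners (487,331), (662,334), (483,496); sleeve inner end (570,416)/(633,421), outer corner (591,69); shaft collar end (184,97), shoulder (180,186). w3c: foot corners (487,284), (651,286), (643,434), (490,432); sleeve end (536,360)/(596,361); button (606,199); shaft collar end (187,68), shoulder (188,150), near gear (198,430).

```bash
cat > fit.py <<'E'
from h import *
A,B=[{k:(np.array(v) if isinstance(v,list) else v) for k,v in json.load(open(f)).items()} for f in("w2.json","w3.json")]
a=lambda u,v:np.array([u/2+120,v/2]); b=lambda u,v:np.array([u/1.8,v/1.8])
def w(q,p): c,n=np.cos(q[2]),np.sin(q[2]);return np.array([q[0]+c*p[0]-n*p[1],q[1]+n*p[0]+c*p[1],p[2]+q[3]])
def fit(pts,q0):
    f=lambda q:np.concatenate([proj(m,w(q,np.array(p)/1e3))[0]-uv for m,p,uv in pts])
    r=least_squares(f,q0,x_scale=[.1,.1,.1,.01],loss="soft_l1");print(r.x.round(4),f(r.x).round(1));return r.x
E
python3 - <<'E'
from fit import *
st=[(A,(-50,-55,12),a(487,331)),(A,(50,-55,12),a(662,334)),(A,(-50,-155,12),a(483,496)),(A,(-15,-86,70),a(570,416)),(A,(15,-86,70),a(633,421)),(A,(-15,69,70),a(591,69)),
(B,(-50,-55,12),b(487,284)),(B,(50,-55,12),b(651,286)),(B,(50,-155,12),b(643,434)),(B,(-50,-155,12),b(490,432)),(B,(-15,-86,70),b(536,360)),(B,(15,-86,70),b(596,361)),(B,(20.5,-6,55),b(606,199))]
q=fit(st,[.62,.04,.35,0])
print("seat",w(q,(0,-.006,.055)))
sh=[(A,(0,128,0),a(184,97)),(A,(0,88,0),a(180,186)),(A,(0,70,8),a(178,223)),(A,(0,0,0),a(175.5,345)),(B,(0,128,0),b(187,67)),(B,(0,88,0),b(188.5,150)),(B,(0,70,8),b(187.5,181)),(B,(0,-70,8),b(198,430))]
sh=[p for p in sh if not (p[0] is A and p[1]==(0,0,0))]
fit(sh,[.45,-.09,.3,.05])
print(tri([(A,a(184,97)),(B,b(187,67))]),tri([(A,a(180,186)),(B,b(188.5,150))]))
print(tri([(A,a(650,245)),(B,b(606,199))]))
E
```

```text
[ 0.63    0.0473  0.3486 -0.0007] [-0.6  0.4  1.7 -0.3 -1.7  1.9 -0.2  0.5 -0.9 -1.9  0.3  0.8 -0.5 -1.3
  0.2 -1.3  1.1  2.   0.3  1.9  0.6 -1.8 -1.1 -2.   0.5  1.1]
seat [0.63200634 0.0416669  0.05434651]
[ 0.4575 -0.0858  0.263   0.0514] [-0.5 -0.9  0.6 -0.7 -1.5  0.5  1.   0.8  1.4 -1.2 -2.5  0.7  0.2  0.5]
(array([0.42643796, 0.03758475, 0.05639494]), np.float64(0.7775560726093786)) (array([ 0.43514069, -0.00170724,  0.05403034]), np.float64(0.33920298811423777))
(array([0.65029374, 0.04944564, 0.05959069]), np.float64(0.03802282367352916))
```

```bash
python3 -m handwheel '[[[-0.003,-0.036,0.01,0.011],[-0.004,-0.035,0.02,0],[0,0,0.03,0],[0,0,0.03,0],[0,0,0,0],[0,0,0,0]]]' 0.06; python3 - <<'E'
from h import *
m=imaging.camera_model("wrist");cv2.imwrite("pics/w4.png",imaging.camera("wrist")[:,:,::-1])
json.dump({k:np.array(v).tolist() for k,v in m.items()},open("w4.json","w"))
o=ctrl.get_obs();print(o["ee_pos"],o["eef_rot"],o["joint_vel"].round(3))
im=cv2.imread("pics/w4.png")[60:360,140:500];cv2.imwrite("pics/w4c.png",cv2.resize(im,None,fx=2,fy=2,interpolation=cv2.INTER_CUBIC))
E
```

```text
time_s: 3.1
ee_pos: [0.6252, 0.0479, 0.133]
eef_rot: [-3.14, 0.003, 0.352]
force: [-0.6, -0.2, -0.4]
grip_width: 0.0603
[0.62518774 0.04782211 0.13285984] [-3.14018863  0.00343208  0.35230374] [-0.006  0.003 -0.016 -0.002 -0.     0.001]
```

View pics/w4c.png

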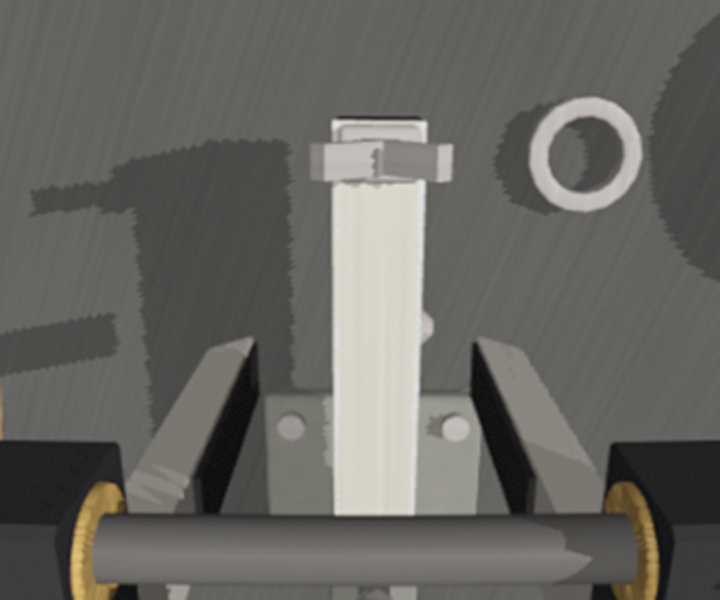

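The crop shows the sleeve's outer corners at (333,118)/(427,119), the button face at (431,327), and foot corners at (265,395)/(480,392). The sleeve stands between the jaws.

```bash
python3 - <<'E'
from fit import *
C={k:(np.array(v) if isinstance(v,list) else v) for k,v in json.load(open("w4.json")).items()}
c=lambda u,v:np.array([u/2+140,v/2+60])
P=[(C,(-15,69,70),c(333,118)),(C,(15,69,70),c(427,119)),(C,(20.5,-6,55),c(432,327)),(C,(-50,-55,12),c(265,395)),(C,(50,-55,12),c(480,392))]
q=fit(P,[.63,.047,.35,0]); print("seat",w(q,(0,-.006,.055)))
st=[(A,(-50,-55,12),a(487,331)),(A,(50,-55,12),a(662,334)),(A,(-50,-155,12),a(483,496)),(A,(-15,-86,70),a(570,416)),(A,(15,-86,70),a(633,421)),(A,(-15,69,70),a(591,69)),
(B,(-50,-55,12),b(487,284)),(B,(50,-55,12),b(651,286)),(B,(50,-155,12),b(643,434)),(B,(-50,-155,12),b(490,432)),(B,(-15,-86,70),b(536,360)),(B,(15,-86,70),b(596,361)),(B,(20.5,-6,55),b(606,199))]
q=fit(P*2+st,[.63,.047,.35,0]);print("seat",w(q,(0,-.006,.055)))
print("button from w4:",onz(C,c(432,327),.055), "model", w(q,(.0205,-.006,.055)))
o=ctrl.get_obs();Rt=R.from_euler("xyz",o["eef_rot"]).as_matrix()
s=w(q,(0,-.006,.055));print("tool delta",(Rt.T@(s-o["ee_pos"])).round(4), "yaw",q[2]-o["eef_rot"][2])
E
```

```text
[ 0.6298  0.0483  0.3469 -0.0018] [ 0.2  0.3 -0.4  0.2 -0.1 -1.5 -0.6 -0.6  2.2  1.6]
seat [0.63179706 0.04261438 0.05319352]
[ 0.6299  0.048   0.3474 -0.0015] [ 0.1  0.9 -0.4  0.7 -0.1 -1.  -0.6 -0.1  2.3  2.1  0.1  0.9 -0.4  0.7
 -0.1 -1.  -0.6 -0.1  2.3  2.1 -0.6 -0.4  1.5 -1.  -1.8  1.1 -0.3 -0.5
 -1.  -2.8  0.4  0.2 -0.3 -2.1  0.2 -2.   1.   1.2  0.4  1.   0.7 -2.7
 -1.  -2.8  0.6  0.4]
seat [0.63191233 0.04232104 0.05346597]
button from w4: [0.65120533 0.04902739 0.055     ] model [0.65118768 0.04930035 0.05346597]
tool delta [0.0047 0.0076 0.0794] yaw -0.004903991689963083
```

```bash
python3 -m handwheel '[[[0.005,0.0076,0.02,0.005],[0,0,0.03,0],[0,0,0.025,0],[0,0,0.003,0],[0,0,0,0]]]' 0.06; python3 - <<'E'
from h import *
o=ctrl.get_obs();Rt=R.from_euler("xyz",o["eef_rot"]).as_matrix()
print((Rt.T@(np.array([.6319,.0423,.055])-o["ee_pos"])).round(4),o["eef_rot"],o["force"])
E
```

```text
time_s: 3.65
ee_pos: [0.6362, 0.0416, 0.0632]
eef_rot: [3.138, -0.009, 0.346]
force: [0.4, -0.0, 0.0]
grip_width: 0.0603
[-0.0039 -0.0022  0.0081] [ 3.13844645 -0.00935785  0.34595135] [ 0.44529407 -0.03057722  0.03172787]
```

```bash
python3 -m handwheel '[[[-0.0035,-0.002,0.008,0],[0,0,0,0],[0,0,0,0]]]' 0.045; python3 - <<'E'
from h import *
o=ctrl.get_obs();Rt=R.from_euler("xyz",o["eef_rot"]).as_matrix()
print((Rt.T@(np.array([.6319,.0423,.055])-o["ee_pos"])).round(4),o["eef_rot"],o["force"])
E
```

```text
time_s: 3.95
ee_pos: [0.6336, 0.0423, 0.059]
eef_rot: [3.137, -0.014, 0.346]
force: [-0.5, -1.2, 0.5]
grip_width: 0.045
[-0.0017 -0.0006  0.004 ] [ 3.13666003 -0.01449085  0.3458141 ] [-0.47218456 -1.1558538   0.53454204]
```

```bash
python3 -m handwheel '[[[-0.0018,-0.001,0.0055,0],[0,0,0,0]]]' 0.045;python3 -m handwheel '[[[-0.0005,0,0.001,0],[0,0,0,0],[0,0,0,0],[0,0,0,0]]]' 0.02 25
```

```text
time_s: 4.15
ee_pos: [0.6318, 0.0427, 0.0541]
eef_rot: [3.136, -0.016, 0.346]
force: [0.2, 0.6, -0.5]
grip_width: 0.0449
time_s: 4.55
ee_pos: [0.6316, 0.0426, 0.0535]
eef_rot: [3.136, -0.016, 0.346]
force: [3.0, 0.4, 0.5]
grip_width: 0.0303
```

```bash
python3 -m handwheel '[[[0,-0.001,0,0]]]'; python3 -m handwheel '[[[0,-0.0015,0,0]]]';python3 -m handwheel '[[[0,-0.0015,0,0]]]'
```

```text
time_s: 4.65
ee_pos: [0.6315, 0.0429, 0.0535]
eef_rot: [3.135, -0.016, 0.346]
force: [3.8, -7.3, -0.9]
grip_width: 0.03
time_s: 4.75
ee_pos: [0.6313, 0.0435, 0.0535]
eef_rot: [3.134, -0.017, 0.346]
force: [1.8, -5.4, -1.1]
grip_width: 0.0301
time_s: 4.85
ee_pos: [0.631, 0.0441, 0.0535]
eef_rot: [3.132, -0.017, 0.345]
force: [2.7, -5.7, -0.6]
grip_width: 0.03
```

```bash
for i in 1; do python3 -m handwheel '[[[0,-0.0018,0,0]]]'; done; python3 -m handwheel '[[[0,-0.0018,0,0]]]';python3 -m handwheel '[[[0,-0.0018,0,0]]]'
```

```text
time_s: 4.95
ee_pos: [0.6308, 0.0449, 0.0535]
eef_rot: [3.131, -0.017, 0.345]
force: [3.0, -6.0, 0.9]
grip_width: 0.0299
time_s: 5.05
ee_pos: [0.6305, 0.0457, 0.0535]
eef_rot: [3.129, -0.018, 0.344]
force: [2.3, -6.5, 0.3]
grip_width: 0.0303
time_s: 5.15
ee_pos: [0.6302, 0.0464, 0.0535]
eef_rot: [3.128, -0.018, 0.344]
force: [4.1, -9.0, -0.5]
grip_width: 0.03
```

```bash
python3 -m handwheel '[[[0,-0.002,0,0],[0,-0.002,0,0]]]';python3 -m handwheel '[[[0,-0.0025,0,0],[0,-0.0025,0,0]]]';python3 -m handwheel '[[[0,-0.0025,0,0],[0,-0.0025,0,0]]]'
```

```text
time_s: 5.35
ee_pos: [0.6299, 0.0472, 0.0535]
eef_rot: [3.123, -0.019, 0.342]
force: [6.2, -14.0, -1.5]
grip_width: 0.0298
time_s: 5.55
ee_pos: [0.6297, 0.0478, 0.0535]
eef_rot: [3.117, -0.02, 0.341]
force: [7.9, -16.4, -2.4]
grip_width: 0.0299
time_s: 5.75
ee_pos: [0.6296, 0.0479, 0.0535]
eef_rot: [3.11, -0.022, 0.339]
force: [8.0, -15.9, -2.0]
grip_width: 0.0301
```

```bash
python3 -m handwheel '[[[0,-0.003,0,0]]]' - 32;python3 -m handwheel '[[[0,-0.0033,0,0]]]'
```

```text
time_s: 5.85
ee_pos: [0.6295, 0.0484, 0.0535]
eef_rot: [3.107, -0.023, 0.338]
force: [6.9, -17.3, -1.6]
grip_width: 0.0301
time_s: 5.95
ee_pos: [0.6293, 0.0488, 0.0535]
eef_rot: [3.103, -0.023, 0.337]
force: [9.5, -20.3, -3.6]
grip_width: 0.0302
```

```bash
python3 -m handwheel '[[[0,-0.0033,0,0]]]'; python3 - <<'E'
from h import *
m=imaging.camera_model("wrist");im=imaging.camera("wrist")[:,:,::-1];cv2.imwrite("pics/w5.png",im)
o=ctrl.get_obs();print(o["ee_pos"],o["eef_rot"],o["force"],o["moment"])
a=cv2.imread("pics/w5.png")[100:370,170:490];cv2.imwrite("pics/w5c.png",cv2.resize(a,None,fx=2.2,fy=2.2,interpolation=cv2.INTER_CUBIC))
json.dump({k:np.array(v).tolist() for k,v in m.items()},open("w5.json","w"))
E
```

```text
time_s: 6.05
ee_pos: [0.6292, 0.049, 0.0535]
eef_rot: [3.098, -0.024, 0.336]
force: [10.1, -22.4, -3.1]
grip_width: 0.0301
[0.62924171 0.04914628 0.05353728] [ 3.09811888 -0.02434055  0.33590609] [  8.65754005 -19.53428149  -2.91866158] [-3.6705862  -0.73396632 -0.09958004]
```

View pics/w5c.png

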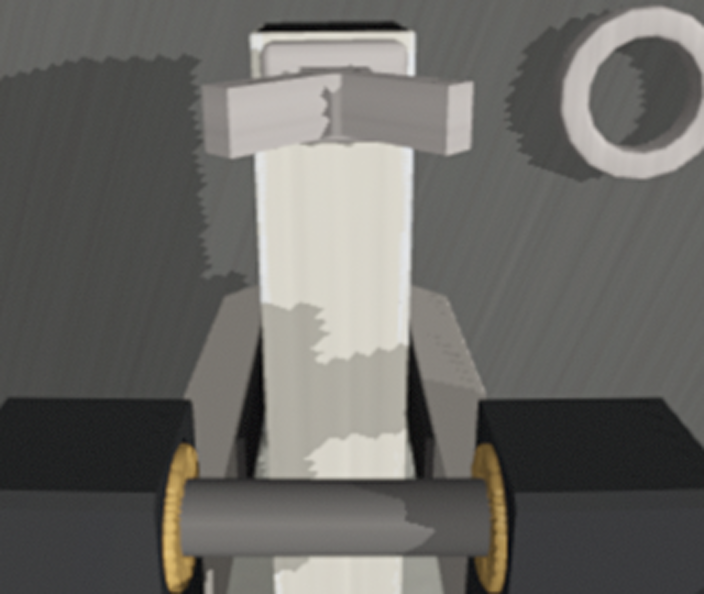

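The sleeve's outer top corners are at (251,33)/(414,31); the pads are closed on the sleeve. I'll compute how far it has slid.

```bash
python3 - <<'E'
from fit import *
L=lambda f:{k:(np.array(v) if isinstance(v,list) else v) for k,v in json.load(open(f)).items()}
C=L("w5.json");D=L("w4.json")
q=[.6299,.048,.3474]
def st(p): d=p[:2]-q[:2]; c,s=np.cos(q[2]),np.sin(q[2]); return (np.array([c*d[0]+s*d[1],-s*d[0]+c*d[1]])*1e3).round(1)
for uv in [(251,33),(414,31)]: print("now",st(onz(C,(uv[0]/2.2+170,uv[1]/2.2+100),.07)))
for uv in [(333,118),(427,119)]: print("w4",st(onz(D,(uv[0]/2+140,uv[1]/2+60),.07)))
o=ctrl.get_obs();print("tcp",st(o["ee_pos"]),"force",st(np.r_[o["force"][:2]/1e3+q[:2],0]))
E
```

```text
now [-15.1  75. ]
now [14.7 75. ]
w4 [-15.1  69.6]
w4 [15.1 69.5]
tcp [-0.2  1.3] force [  1.5 -21.3]
```

```bash
python3 -m handwheel '[[[0,-0.0033,0,0]]]';  python3 -m handwheel '[[[0,-0.0033,0,0]]]'
```

```text
time_s: 6.2
ee_pos: [0.6292, 0.0493, 0.0535]
eef_rot: [3.094, -0.025, 0.335]
force: [8.8, -19.3, -2.3]
grip_width: 0.0302
time_s: 6.3
ee_pos: [0.6291, 0.0495, 0.0535]
eef_rot: [3.09, -0.026, 0.334]
force: [9.8, -20.8, -3.1]
grip_width: 0.03
```

```bash
python3 -m handwheel '[[[0,-0.0033,0,0]]]' - 42;  python3 -m handwheel '[[[0,-0.0036,0,0]]]'
```

```text
time_s: 6.4
ee_pos: [0.6291, 0.0497, 0.0535]
eef_rot: [3.085, -0.027, 0.333]
force: [9.0, -20.2, -2.6]
grip_width: 0.0305
time_s: 6.5
ee_pos: [0.6287, 0.0505, 0.0535]
eef_rot: [3.082, -0.028, 0.331]
force: [0.8, -0.5, 3.3]
grip_width: 0.0296
```

```bash
python3 -m handwheel '[[[0,-0.002,0,0],[0,-0.002,0,0]]]' - 14;  python3 -m handwheel '[[[0,-0.0025,0,0],[0,-0.0025,0,0],[0,-0.0025,0,0],[0,-0.0025,0,0]]]'
```

```text
time_s: 6.7
ee_pos: [0.6278, 0.0532, 0.0534]
eef_rot: [3.081, -0.028, 0.331]
force: [0.8, -7.4, 0.9]
grip_width: 0.0308
time_s: 7.1
ee_pos: [0.625, 0.0608, 0.0534]
eef_rot: [3.076, -0.028, 0.331]
force: [-0.0, -7.0, 2.0]
grip_width: 0.0309
```

```bash
python3 -m handwheel '[[[0,-0.0022,0,0],[0,-0.0022,0,0],[0,-0.0022,0,0],[0,-0.0022,0,0],[0,-0.0022,0,0]]]';  python3 -m handwheel '[[[0,-0.0022,0,0],[0,-0.0022,0,0],[0,-0.0022,0,0],[0,-0.0022,0,0]]]'
```

```text
time_s: 7.6
ee_pos: [0.622, 0.0695, 0.0535]
eef_rot: [3.072, -0.029, 0.332]
force: [0.6, -7.3, 2.1]
grip_width: 0.0304
time_s: 8.0
ee_pos: [0.6194, 0.0767, 0.0534]
eef_rot: [3.07, -0.029, 0.331]
force: [-1.1, -4.9, 4.3]
grip_width: 0.0305
```

```bash
python3 -m handwheel '[[[0,-0.002,0,0],[0,-0.002,0,0]]]';python3 -m handwheel '[[[0,-0.002,0,0],[0,-0.002,0,0]]]';python3 -m handwheel '[[[0,-0.002,0,0],[0,-0.002,0,0]]]'
```

```text
time_s: 8.2
ee_pos: [0.6177, 0.0814, 0.0534]
eef_rot: [3.071, -0.029, 0.331]
force: [-5.4, 4.6, 6.5]
grip_width: 0.0304
time_s: 8.4
ee_pos: [0.616, 0.0859, 0.0534]
eef_rot: [3.071, -0.028, 0.332]
force: [2.0, -13.6, 2.8]
grip_width: 0.0305
time_s: 8.6
ee_pos: [0.6156, 0.0871, 0.0534]
eef_rot: [3.066, -0.029, 0.332]
force: [4.6, -16.9, 0.9]
grip_width: 0.0302
```

The force rose to about 17 N while motion stopped after roughly 45 mm of slide, so the button seems to have snapped in. I'll relax, release and rise.

```bash
python3 -m handwheel '[[[0,0.001,0,0],[0,0,0,0]]]';python3 -m handwheel '[[[0,0,0,0],[0,0,0,0],[0,0,0,0]]]' 0.06; python3 -m handwheel '[[[0,0,-0.03,0],[0,0.03,-0.04,0],[0,0.045,-0.04,0],[0,0.045,-0.03,0],[0,0.02,0,0],[0,0,0,0],[0,0,0,0]]]' 0.08; python3 - <<'E'
from h import *
m=imaging.camera_model("wrist");im=imaging.camera("wrist")[:,:,::-1];cv2.imwrite("pics/w6.png",im)
o=ctrl.get_obs();print(o["ee_pos"],o["eef_rot"],o["force"],o["joint_vel"].round(3))
json.dump({k:np.array(v).tolist() for k,v in m.items()},open("w6.json","w"))
a=im[0:300,160:560];cv2.imwrite("pics/w6c.png",cv2.resize(a,None,fx=2,fy=2,interpolation=cv2.INTER_CUBIC))
E
```

```text
time_s: 8.8
ee_pos: [0.6159, 0.0862, 0.0534]
eef_rot: [3.066, -0.029, 0.332]
force: [-0.5, -5.1, 2.0]
grip_width: 0.0302
time_s: 9.1
ee_pos: [0.6157, 0.0875, 0.0528]
eef_rot: [3.067, -0.029, 0.332]
force: [0.6, -0.3, 0.3]
grip_width: 0.0511
time_s: 9.8
ee_pos: [0.6516, -0.0291, 0.1985]
eef_rot: [3.068, -0.028, 0.336]
force: [-0.2, 0.1, -0.2]
grip_width: 0.0804
[ 0.65139078 -0.02885975  0.19812349] [ 3.06858815 -0.02712439  0.33614417] [-0.07946885  0.92859636 -0.41039765] [ 0.014  0.002  0.011 -0.002 -0.001  0.001]
```

View pics/w6c.png

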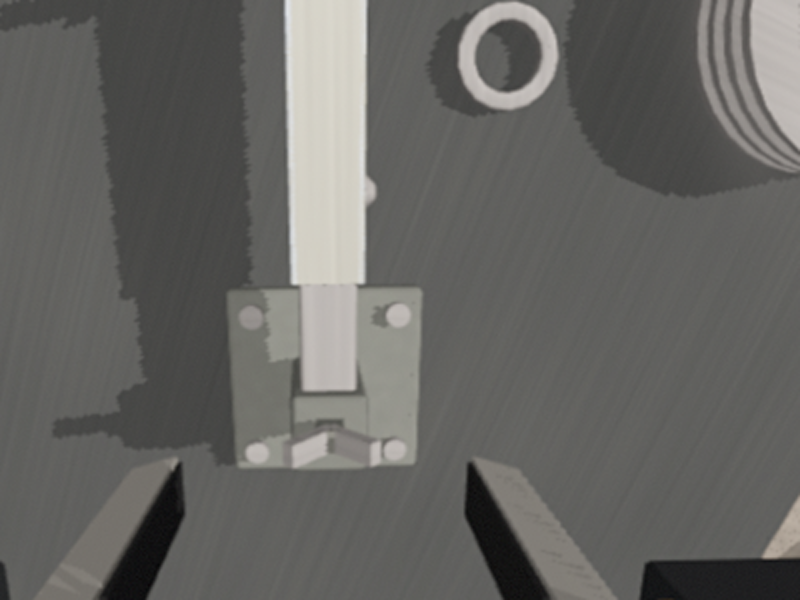

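The sleeve's inner end is now at (290,283)/(365,283). The button sticks out at (376,190), and the foot corners are at (228,290), (421,288), (416,463), (237,467). I'll compute the travel and the target.

```bash
cat > tgt.py <<'E'
from fit import *
L=lambda f:{k:(np.array(v) if isinstance(v,list) else v) for k,v in json.load(open(f)).items()}
def to(p):
    o=ctrl.get_obs();Rt=R.from_euler("xyz",o["eef_rot"]).as_matrix()
    return (Rt.T@(np.array(p)-o["ee_pos"])).round(4), o["eef_rot"].round(3)
E
python3 - <<'E'
from tgt import *
C=L("w6.json"); c=lambda u,v:np.array([u/2+160,v/2])
P=[(C,(-50,-55,12),c(228,290)),(C,(50,-55,12),c(421,288)),(C,(50,-155,12),c(416,463)),(C,(-50,-155,12),c(237,467)),(C,(20.5,-6,55),c(376,190))]
q=fit(P,[.63,.048,.3474,0])
for Q in (q,[.6299,.048,.3474]):
  for uv in [(290,283),(365,283)]:
    p=onz(C,c(*uv),.07);d=p[:2]-Q[:2];k,s=np.cos(Q[2]),np.sin(Q[2]);print((np.array([k*d[0]+s*d[1],-s*d[0]+k*d[1]])*1e3).round(1), "button", )
p=onz(C,c(376,190),.055);d=p[:2]-Q[:2];print("button",k*d[0]+s*d[1],-s*d[0]+k*d[1])
print(to((.4575,-.0865,.13)))
E
```

```text
[ 0.6306  0.0477  0.3441 -0.0058] [-0.2 -0.6  0.9 -0.8 -0.1  0.3  0.1 -0.  -0.4  1.1]
[-16.6 -41.2] button
[ 14.7 -41.6] button
[-16.1 -41.6] button
[ 15.1 -42.1] button
button 0.02080429429199969 -0.0053475406433704156
(array([-0.2038, -0.0141,  0.0618]), array([ 3.069, -0.027,  0.336]))
```

```bash
python3 -m handwheel '[[[-0.045,-0.003,0.01,0],[-0.045,-0.003,0.015,0],[-0.045,-0.003,0.015,0],[-0.045,-0.003,0.015,0],[-0.024,-0.002,0.007,0],[0,0,0,0.091],[0,0,0,0],[0,0,0,0]]]' 0.075; python3 - <<'E'
from tgt import *
print(to((.4575,-.0865,.055)))
E
```

```text
time_s: 10.65
ee_pos: [0.4461, -0.079, 0.121]
eef_rot: [3.077, -0.027, 0.256]
force: [-0.0, -0.2, -1.0]
grip_width: 0.0748
(array([0.0074, 0.0058, 0.0667]), array([ 3.077, -0.027,  0.256]))
```

```bash
python3 -m handwheel '[[[0.008,0.006,0.01,0.01],[0,0,0.02,0],[0,0,0.02,0],[0,0,0.014,0],[0,0,0,0],[0,0,0,0]]]'; python3 - <<'E'
from tgt import *
print(to((.4575,-.0865,.055)))
E
```

```text
time_s: 11.25
ee_pos: [0.4613, -0.0833, 0.0559]
eef_rot: [3.077, -0.028, 0.263]
force: [-0.3, 0.0, 0.3]
grip_width: 0.0754
(array([-0.0045,  0.002 ,  0.0009]), array([ 3.077, -0.028,  0.263]))
```

Adjust and close, gently first.

```bash
python3 -m handwheel '[[[-0.004,0.002,0.001,0.015],[0,0,0,0]]]'; python3 -m handwheel '[[[0,0,0,0],[0,0,0,0],[0,0,0,0],[0,0,0,0]]]' 0.02 10
```

```text
time_s: 11.45
ee_pos: [0.4584, -0.0862, 0.0559]
eef_rot: [3.076, -0.03, 0.249]
force: [-0.1, -0.7, -0.3]
grip_width: 0.075
time_s: 11.85
ee_pos: [0.459, -0.0865, 0.0574]
eef_rot: [3.075, -0.033, 0.249]
force: [-0.6, 0.3, -0.8]
grip_width: 0.0464
```

```bash
python3 -m handwheel '[[[-0.001,0,0.0025,0],[0,0,0,0],[0,0,0,0],[0,0,0,0]]]';python3 -m handwheel '[[[0,0,0,0],[0,0,0,0],[0,0,0,0]]]' 0.02 45; python3 -m handwheel '[[[0,0,0,0],[0,0,0,0]]]'
```

```text
time_s: 12.25
ee_pos: [0.4564, -0.0873, 0.0543]
eef_rot: [3.076, -0.028, 0.249]
force: [2.9, 3.2, 2.0]
grip_width: 0.0278
time_s: 12.55
ee_pos: [0.4564, -0.0873, 0.0544]
eef_rot: [3.076, -0.028, 0.25]
force: [-0.4, 0.6, 1.8]
grip_width: 0.0269
time_s: 12.75
ee_pos: [0.4564, -0.0872, 0.0544]
eef_rot: [3.076, -0.028, 0.25]
force: [-1.0, -0.2, 2.4]
grip_width: 0.0272
```

```bash
python3 -m handwheel '[[[0,0,-0.01,0],[0,-0.002,-0.03,0],[0,-0.002,-0.04,0],[0,-0.002,-0.03,0],[0,0,0,0],[0,0,0,0]]]'; python3 - <<'E'
from tgt import *
print(to((.6302,.0472,.15)),ctrl.get_obs()["moment"])
E
```

```text
time_s: 13.35
ee_pos: [0.4471, -0.074, 0.1659]
eef_rot: [3.08, -0.021, 0.249]
force: [-0.1, -0.4, -6.6]
grip_width: 0.0269
(array([ 0.207 , -0.0734,  0.0157]), array([ 3.08 , -0.021,  0.249])) [ 0.01630371  0.09226502 -0.06672409]
```

```bash
python3 -m handwheel '[[[0,0,0,-0.05],[0.02,-0.005,0,-0.048],[0.04,-0.01,0,0],[0.045,-0.01,0,0],[0.045,-0.01,0,0],[0.04,-0.01,0,0],[0.02,-0.005,0,0],[0,0,0,0],[0,0,0,0]]]'; python3 - <<'E'
from tgt import *
o=ctrl.get_obs();print(to((.6302,.0472,.115)),o["moment"],o["joint_vel"].round(3))
E
```

```text
time_s: 14.25
ee_pos: [0.628, 0.0476, 0.1429]
eef_rot: [3.088, 0.011, 0.349]
force: [-0.5, -0.3, -5.9]
grip_width: 0.027
(array([ 0.0023, -0.0003,  0.0279]), array([3.088, 0.011, 0.349])) [0.02496498 0.07199497 0.01749819] [ 0.006  0.039 -0.003  0.001 -0.008  0.005]
```

```bash
python3 -m handwheel '[[[0.002,0,0.014,0],[0,0,0.012,0],[0,0,0,0],[0,0,0,0]]]'; python3 - <<'E'
from tgt import *
o=ctrl.get_obs();print(to((.6302,.0472,.102)),o["moment"],o["force"])
E
```

```text
time_s: 14.65
ee_pos: [0.6275, 0.0448, 0.1116]
eef_rot: [3.09, 0.016, 0.346]
force: [-0.0, 0.1, -5.4]
grip_width: 0.0269
(array([ 0.0035, -0.0019,  0.0095]), array([3.09 , 0.016, 0.346])) [0.01932038 0.05700179 0.00544874] [-0.04832673  0.05667559 -5.38776187]
```

```bash
python3 -m handwheel '[[[0.0035,-0.002,0.003,0],[0,0,0.002,0],[0,0,0,0]]]'; python3 -m handwheel '[[[0,0,0.002,0],[0,0,0,0]]]'; python3 -m handwheel '[[[0,0,0.002,0],[0,0,0,0]]]'
```

```text
time_s: 14.95
ee_pos: [0.6305, 0.0474, 0.1071]
eef_rot: [3.089, 0.015, 0.346]
force: [-0.2, 0.2, -6.1]
grip_width: 0.0272
time_s: 15.15
ee_pos: [0.6308, 0.0474, 0.1054]
eef_rot: [3.089, 0.014, 0.346]
force: [-1.2, -0.1, -4.9]
grip_width: 0.0269
time_s: 15.35
ee_pos: [0.6308, 0.0472, 0.1034]
eef_rot: [3.089, 0.014, 0.346]
force: [0.4, -0.9, -5.7]
grip_width: 0.0269
```

```bash
python3 -m handwheel '[[[0,0,0.0015,0],[0,0,0,0]]]'; python3 -m handwheel '[[[0,0,0.0015,0],[0,0,0,0]]]';python3 - <<'E'
from tgt import *
o=ctrl.get_obs();print(o["moment"],o["force"],o["ee_pos"])
E
```

```text
time_s: 15.55
ee_pos: [0.6309, 0.0472, 0.1025]
eef_rot: [3.089, 0.013, 0.346]
force: [-1.6, 0.7, -4.7]
grip_width: 0.0268
time_s: 15.75
ee_pos: [0.6309, 0.0472, 0.1026]
eef_rot: [3.088, 0.013, 0.346]
force: [-0.0, -0.2, -5.2]
grip_width: 0.0273
[-0.01653516  0.1960271  -0.02089971] [-0.03531207 -0.16102298 -5.24434361] [0.63094462 0.04716086 0.10255258]
```

```bash
python3 -m handwheel '[[[0,0,0.0025,0],[0,0,0,0]]]'; python3 -m handwheel '[[[0,0,0.0025,0],[0,0,0,0]]]';python3 - <<'E'
from tgt import *
o=ctrl.get_obs();print(o["moment"],o["force"],o["ee_pos"])
E
```

```text
time_s: 15.95
ee_pos: [0.631, 0.0471, 0.1026]
eef_rot: [3.088, 0.012, 0.346]
force: [-0.8, -0.9, -6.4]
grip_width: 0.0272
time_s: 16.15
ee_pos: [0.6312, 0.0471, 0.1028]
eef_rot: [3.087, 0.01, 0.346]
force: [-1.7, -0.3, -5.7]
grip_width: 0.0268
[-0.08403995  0.34854668 -0.02651761] [-1.7052156  -0.32658584 -5.70661849] [0.63121066 0.04707762 0.10275754]
```

```bash
python3 - <<'E'
from tgt import *
o=ctrl.get_obs();print(o["qpos"].round(3),o["tau"].round(2),o["force"].round(2))
cv2.imwrite("pics/s7.png",imaging.camera("scene")[:,:,::-1]);cv2.imwrite("pics/w7.png",imaging.camera("wrist")[:,:,::-1]);cv2.imwrite("pics/t7.png",imaging.camera("top")[:,:,::-1])
o=ctrl.get_obs();print(o["force"].round(2),o["moment"].round(3),o["ee_pos"])
E
python3 -m handwheel '[[[0,0,0.004,0]]]'
```

```text
[ 0.038  0.596  1.391 -0.06   1.149 -0.283] [ 3.000e-01 -7.105e+01 -3.654e+01 -1.000e-02 -5.800e-01  0.000e+00] [-1.71 -0.33 -5.71]
[-5.86 -0.12  4.79] [-0.073  1.13  -0.065] [0.63134324 0.04710333 0.10262423]
time_s: 16.4
ee_pos: [0.6315, 0.047, 0.1016]
eef_rot: [3.087, 0.009, 0.346]
force: [-30.1, -0.5, 42.5]
grip_width: 0.0271
```

```bash
python3 -m handwheel '[[[-0.001,0,-0.003,0],[0,0,0,0]]]'; python3 - <<'E'
from h import *
a=cv2.imread("pics/s7.png")[180:340,300:450]
cv2.imwrite("pics/s7c.png",cv2.resize(a,None,fx=3.7,fy=3.7,interpolation=cv2.INTER_CUBIC))
E
```

```text
time_s: 16.6
ee_pos: [0.6308, 0.0468, 0.105]
eef_rot: [3.087, 0.008, 0.346]
force: [-0.0, -0.3, -4.8]
grip_width: 0.0267
```

```bash
python3 -m handwheel '[[[-0.0015,0,0,0],[0,0,0.0015,0],[0,0,0,0]]]'; python3 -m handwheel '[[[0,0,0.0015,0],[0,0,0,0],[0,0,0,0]]]';python3 -m handwheel '[[[0,0,0.0015,0],[0,0,0,0],[0,0,0,0]]]'
```

```text
time_s: 16.9
ee_pos: [0.6293, 0.0461, 0.1018]
eef_rot: [3.087, 0.009, 0.346]
force: [0.4, 0.4, -3.9]
grip_width: 0.0271
time_s: 17.2
ee_pos: [0.6302, 0.0463, 0.1008]
eef_rot: [3.086, 0.006, 0.346]
force: [-0.0, 0.9, -1.8]
grip_width: 0.0268
time_s: 17.5
ee_pos: [0.6302, 0.0463, 0.1008]
eef_rot: [3.086, 0.006, 0.347]
force: [0.4, 0.3, -3.6]
grip_width: 0.027
```

```bash
python3 -m handwheel '[[[0,0,0.0015,0],[0,0,0,0]]]'; python3 -m handwheel '[[[0,0,0.002,0],[0,0,0,0]]]'; python3 - <<'E'
from h import *
o=ctrl.get_obs();print(o["force"].round(2),o["moment"].round(3),o["ee_pos"])
cv2.imwrite("pics/s8.png",imaging.camera("scene")[:,:,::-1])
a=cv2.imread("pics/s8.png")[180:340,300:450]
cv2.imwrite("pics/s8c.png",cv2.resize(a,None,fx=3.7,fy=3.7,interpolation=cv2.INTER_CUBIC))
E
```

```text
time_s: 17.7
ee_pos: [0.6302, 0.0463, 0.1009]
eef_rot: [3.086, 0.005, 0.347]
force: [-0.7, -0.2, -3.8]
grip_width: 0.0268
time_s: 17.9
ee_pos: [0.6302, 0.0462, 0.1009]
eef_rot: [3.085, 0.005, 0.347]
force: [-1.5, 0.6, -3.9]
grip_width: 0.0268
[-1.46  0.58 -3.9 ] [-0.077  0.323  0.12 ] [0.6302199  0.04624976 0.10085725]
```

```bash
python3 -m handwheel '[[[0,0,0.001,0],[0,0,0,0]]]' - 10; python3 -m handwheel '[[[0,0,0.001,0],[0,0,0,0],[0,0,0,0]]]' - 4; python3 - <<'E'
from h import *
o=ctrl.get_obs();print(o["force"].round(2),o["moment"].round(3),o["ee_pos"])
E
```

```text
time_s: 18.15
ee_pos: [0.6302, 0.0463, 0.1005]
eef_rot: [3.086, 0.005, 0.346]
force: [-2.4, 0.5, -0.1]
grip_width: 0.0277
time_s: 18.45
ee_pos: [0.6303, 0.0461, 0.0997]
eef_rot: [3.086, 0.005, 0.346]
force: [-3.2, 1.2, 4.4]
grip_width: 0.0282
[-3.24  1.22  4.42] [ 0.042  0.735 -0.053] [0.63025895 0.0460626  0.09969775]
```

View pics/s8c.png

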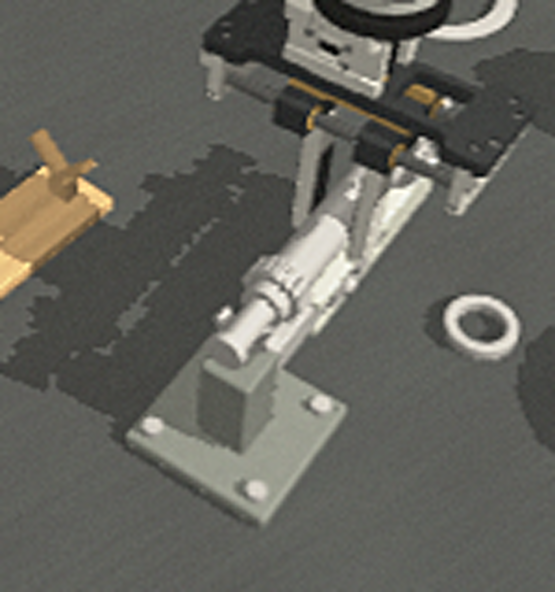

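The scene crop shows the near journal in the fixed V (cheek at (225,315)), with the collar past it. The vertical load has gone from −6 to +4 N, so the shaft is seated. I'll let go and rise.

```bash
python3 -m handwheel '[[[0,0,0,0],[0,0,0,0],[0,0,0,0]]]' 0.05 4; python3 -m handwheel '[[[0,0,0,0],[0,0,0,0],[0,0,-0.005,0],[0,-0.001,-0.02,0],[0,-0.002,-0.04,0],[0,-0.003,-0.05,0],[0,-0.003,-0.05,0],[0,0.02,0,0],[0,0,0,0],[0,0,0,0]]]' 0.075; python3 - <<'E'
from h import *
o=ctrl.get_obs();print(o["ee_pos"],o["eef_rot"])
m=imaging.camera_model("wrist");im=imaging.camera("wrist")[:,:,::-1];cv2.imwrite("pics/w9.png",im)
json.dump({k:np.array(v).tolist() for k,v in m.items()},open("w9.json","w"))
cv2.imwrite("pics/s9.png",imaging.camera("scene")[:,:,::-1]);cv2.imwrite("pics/t9.png",imaging.camera("top")[:,:,::-1])
E
```

```text
time_s: 18.75
ee_pos: [0.6307, 0.0459, 0.0991]
eef_rot: [3.085, 0.004, 0.346]
force: [-0.2, -0.2, -0.1]
grip_width: 0.0477
time_s: 19.75
ee_pos: [0.6311, 0.0452, 0.2727]
eef_rot: [3.085, 0.003, 0.346]
force: [-0.0, 0.7, 0.3]
grip_width: 0.0751
[0.63109927 0.04521688 0.27269997] [3.08498368e+00 2.98680973e-03 3.45926503e-01]
```

```bash
python3 - <<'E'
from tgt import *
g=lambda f:cv2.cvtColor(cv2.imread(f),cv2.COLOR_BGR2GRAY)
a,b=g("pics/s8.png"),g("pics/s9.png")
tp=a[248:280,356:384]; r=cv2.matchTemplate(b[238:290,346:394],tp,cv2.TM_CCOEFF_NORMED); print(cv2.minMaxLoc(r)[1::2],"(10,10)=unmoved")
S=imaging.camera_model("scene");C=L("w9.json");q=[.6299,.048,.3474,0]
for y in(-.1288,.1272): print(y,"scene",proj(S,w(q,(0,y,.102)))[0].round(1),"wrist",proj(C,w(q,(0,y,.102)))[0].round(1))
# brightness along axis and cross widths in wrist image
W=g("pics/w9.png").astype(float)
for y in range(-140,150,6):
    P=[proj(C,w(q,(x/1e3,y/1e3,.102)))[0] for x in range(-30,31,3)]
    print(y,[int(W[int(round(v)),int(round(u))]) if 0<=v<400 and 0<=u<640 else -1 for u,v in P])
E
```

```text
(0.9949387311935425, (10, 10)) (10,10)=unmoved
-0.1288 scene [360.7 275.5] wrist [322.5 285.2]
0.1272 scene [417.5 207.2] wrist [322.3  32.2]
-140 [100, 100, 102, 100, 101, 101, 99, 101, 102, 99, 100, 100, 101, 97, 99, 99, 101, 100, 100, 100, 97]
-134 [99, 100, 101, 100, 100, 100, 99, 112, 161, 184, 194, 198, 170, 106, 96, 100, 97, 99, 99, 100, 100]
-128 [99, 100, 100, 102, 101, 100, 117, 137, 147, 145, 153, 158, 185, 181, 116, 97, 101, 99, 100, 98, 102]
-122 [99, 99, 100, 100, 102, 99, 105, 111, 148, 180, 194, 197, 189, 116, 106, 97, 98, 99, 98, 100, 100]
-116 [102, 100, 99, 100, 98, 101, 97, 107, 147, 180, 194, 197, 189, 104, 99, 99, 97, 99, 99, 99, 99]
-110 [101, 100, 99, 101, 129, 167, 113, 106, 148, 180, 191, 197, 190, 108, 123, 165, 152, 97, 98, 99, 102]
-104 [99, 103, 101, 105, 139, 186, 127, 112, 148, 181, 192, 197, 189, 127, 134, 165, 190, 94, 97, 99, 96]
-98 [188, 182, 155, 150, 118, 104, 109, 114, 148, 180, 191, 197, 190, 128, 116, 115, 146, 152, 158, 187, 187]
-92 [191, 183, 150, 154, 152, 106, 118, 141, 168, 182, 188, 195, 194, 181, 152, 143, 153, 118, 124, 188, 190]
-86
[... 3496 characters left out ...]
, 97, 97, 95, 145, 174, 192, 201, 191, 134, 96, 98, 98, 98, 99, 95, 97]
118 [100, 102, 100, 99, 98, 99, 99, 100, 145, 174, 193, 201, 191, 138, 99, 99, 95, 100, 99, 99, 95]
124 [101, 100, 99, 102, 100, 99, 107, 129, 143, 153, 169, 176, 183, 183, 118, 99, 99, 96, 100, 100, 99]
130 [102, 102, 102, 99, 100, 100, 101, 111, 131, 152, 173, 170, 162, 127, 99, 101, 98, 99, 100, 99, 100]
136 [101, 102, 102, 102, 102, 101, 99, 100, 100, 101, 100, 99, 102, 102, 100, 100, 100, 100, 96, 100, 101]
142 [102, 101, 102, 100, 100, 102, 99, 100, 102, 100, 100, 100, 97, 99, 101, 102, 101, 100, 100, 96, 101]
148 [102, 102, 103, 103, 102, 101, 101, 100, 101, 100, 100, 101, 100, 101, 100, 101, 102, 101, 99, 98, 98]
```

```bash
python3 - <<'E'
from station import ctrl
print(ctrl.get_obs()["time_s"],ctrl.hand_in())
E
```

```text
the job is handed in; nothing more can be done
19.9 None
```

The job is done and was handed in at 19.9 s of the 54 s allowed.

**Sleeve:** I pinched the button flush and slid the sleeve outward about 44.5 mm. The load along the tube reached about 24 N as the nose went under the hole's edge. Part of that is sleeve drag, so the side load on the button stayed under 28 N. The sleeve then blocked at about 17 N, which I took as the snap into the next hole. After release, the wrist picture showed the button about 5 mm proud, in line with fully out, and the V rests about 208.5 mm apart.

**Shaft:** I lifted it from the cradle and laid it centred on the two V rests. The first lowering was off centre by 1–2 mm and touched a cheek, with a brief peak of about 42 N up and 30 N sideways at the wrist. I backed off, shifted it and lowered again, and it seated. I then eased the grip to 4 N before opening.

**Last checks:**
- In the wrist picture after release, both V rests lie within bare journal: V at −104 and +103 mm, journals from about −122 to −94 and +94 to +121 mm.
- The near end did not move on release; its match between the pictures before and after was 0.995 at zero shift.
- The gripper was clear at 0.27 m.
- I did not measure the bystander parts again at the end. The planned moves kept clear of them, and no force showed an unplanned contact.

**Irregularities:** The tool tilted about 4° during the sleeve push and stayed so. I allowed for it in the later moves. The scene, top and wrist fits of the stand agreed to only about 2–5 mm, so I used the closest wrist view.

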